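# Pin the turntable, then pull the filter plate

## Task

Take the lock pin from its parking block and push it fully home in the hole of the turntable's locking lug, and let go of it there. Then swing the cover of the dust-filter housing right up so that it stays open, draw the perforated filter plate out of the housing and carry it over the white dish. Finish while still holding it: plate upright and still in the gripper, centred over the dish and a hand's breadth or more above it, with the pin still in place, the cover still open, the plain spacer plate left in the housing and the jar, metal collar and wrench left alone.

Things in the scene. Friction and masses are not known exactly. Their poses are not given: they have to be found in the camera images.
- pin: Lock pin, upright in its parking block at the start. Origin at the centre of the lower tip, z up. Steel shank 12 mm diameter, 26 mm long, tip tapered over 4 mm; then a collar 28 mm diameter, 4 mm thick; then a black round grip 20 mm diameter, 30 mm tall (30 to 60 mm above the origin). 90 g.
- lock_hole (a point): Centre of the mouth of the round vertical hole, 16 mm wide with 2 mm chamfer, right through the locking lug (dark steel block 60 x 50 mm, top 30 mm above the work surface). x axis points to the turntable's centre, 110 mm away; z up. Pin fully home: collar on the lug's top, tip 26 mm below this point.
- housing: Dust-filter housing, fixed grey box under a hinged cover; origin at centre of underside. 180 (x) by 150 (y) mm, rim 96 mm high, walls and floor 4 mm. x axis points roughly away from the robot. Two upright plates stand inside in guide rails (top 59 mm above the work surface), their width along y, at x = -28 and +28 mm; which is where varies. They lift straight out.
- cover_hinge (a point): Middle of the cover's hinge line, which runs along the housing's y axis on the far rim (housing frame x = +90 mm, z = 96 mm). Fixed.
- cover_bar (a point): Middle of the cover's round grip bar: 10 mm diameter, along the housing's y, 58 mm clear between its two legs; bar axis 40 mm beyond the housing's front wall when shut, free space all round between the legs. Moves with the cover, 220 mm from the hinge line; at joint value 0 it is 2.5 mm higher than the hinge line.
- cover (a joint): Cover angle, rad: 0 shut, grows as the bar side swings up and over, away from the robot; 1.57 upright, stop at 1.9. Starts between 0 and 0.12. Steel sheet 182 x 152 x 5 mm, 0.25 kg. Stiff hinge (0.45 N m friction): stays where it is left; lifting at the bar takes 3 to 4 N.
- filter: Perforated filter plate, upright, hidden in the housing. Origin at middle of lower edge, z up; 130 mm wide (y), 60 mm high, 8 mm thick (x); a grip tab 36 mm wide, 8 mm thick rises from the middle of the upper edge, to 85 mm above the origin. 0.2 to 0.42 kg. At the start its lower edge is on the housing floor, 4 mm above the work surface, with 2 mm play in the rails.
- spacer: Plain spacer plate without holes or tab, 130 x 8 x 48 mm high, in the housing's other pair of rails. Origin at the middle of its lower edge. Leave in place.
- dish: White shallow round dish, fixed on the work surface, 110 mm diameter, 18 mm high. Origin at the centre of its underside.
- jar: White jar, 60 mm diameter, 90 mm tall, origin under its centre. Leave alone.
- collar: Aluminium ring collar lying flat, 90 mm outer, 56 mm inner diameter, 30 mm high, origin under its centre. Leave alone.
- wrench: Steel wrench lying flat, 180 mm long. Leave alone.
- pin_block: White parking block of the pin, fixed, 50 x 50 mm, 30 mm high, origin at the centre of its underside; a vertical hole 15 mm wide in its middle, in which the pin stands, its collar on the block's top.
- turntable: Capsule turntable, a fixed metal disc 160 mm diameter, 22 mm high, radially slotted, with a stepped hub 75 mm high in its middle (68 mm wide up to 45 to 50 mm, 32 mm above); the locking lug is joined to its rim on the robot's side. Origin under the disc's centre; x axis points from lug to disc.

How it is judged:
On the way, in this order (a step that is already met when the one before it is completed fails the run):
1. the pin is fully home in the lug's hole and let go (z of pin in the frame of lock_hole below -0.022 m and horizontal distance between pin and lock_hole below 0.006 m and contact force between the fingers and pin below 0.2 N), for 0.2 s.
2. the cover is swung up (value of joint cover above 1.2 rad), for 0.2 s.
3. the filter plate is drawn clear of the housing's rim, in the gripper (height (world z) of filter above 0.1 m and contact force between the fingers and filter above 1 N), for 0.2 s.
At the end, for the whole second after the job is handed in: Gripper holds plate still, within 0.25 rad of upright, free of dish and housing, lower edge over 85 mm up, within 40 mm of dish centre; cover open over 1.2 rad; pin 22 mm or more into the hole, within 6 mm of its axis; spacer moved under 20 mm; jar, collar, wrench under 30 mm (contact force between the fingers and filter above 1 N and height (world z) of filter above 0.085 m and horizontal distance between filter and dish below 0.04 m and angle between filter's own z axis and vertical below 0.25 rad and linear speed of filter below 0.03 m/s and contact force between filter and dish below 0.1 N and contact force between filter and housing below 0.1 N and value of joint cover above 1.2 rad and z of pin in the frame of lock_hole below -0.022 m and horizontal distance between pin and lock_hole below 0.006 m and distance of spacer from where it was at the start of the episode below 0.02 m and distance of each of jar, collar, wrench from where it was at the start of the episode below 0.03 m); the arm keeps its last pose, push and grip.
It fails at once if the spacer plate is pulled up out of its place (distance of spacer from where it was at the start of the episode above 0.02 m).
It fails at once if a bystander is disturbed (distance of any of jar, collar, wrench from where it was at the start of the episode above 0.03 m).
It also fails if it takes over 72 s, if anything falls off the work surface, if the arm or the gripper's body presses on something with over 40 N, if the wrist force passes 120 N, or if a joint passes its speed limit or range.

## Robot

A 6-joint arm with a two-finger parallel gripper is mounted at the origin on the work surface. World frame = base frame: x ahead of the robot, y to its left, z up, the work surface at z = 0. Lengths are in m, angles in rad, forces in N, time in s.
With the tool pointing down it reaches from about 0.375 to 0.825 m from the base axis. Payload 5.5 kg.
Tool frame: the origin (TCP) lies between the finger pads; the fingertips stand 8 mm ahead of it and the grasp point (between the pads) lies 11 mm behind it; z points along the fingers, x is the direction in which the jaws open and shut, and the axes are right-handed (so a half turn about z gives the same grasp; the last joint's range is limited). The gripper opens to 85 mm and grips with 20 to 120 N. Pads are 22 mm wide; open, the fingers measure 114 mm over their backs; the gripper's body (76 mm by 85 mm) begins 54 mm behind the grasp point. The pads swing forward as they close: fully open they stand 13 mm farther back than shut.
Start: joints at [-1.315, 0.314, -0.047, 1.21, 0, 1.571], TCP at [0.152, -0.58, 0.239] pointing down, gripper open.
Joint ranges: [-2.67, 2.67], [-0.69, 1.73], [-1.03, 1.25], [-2.08, 2.16], [-1.42, 1.45], [-3.14, 3.14]. Speed limits (rad/s): [2.39, 2.39, 3.01, 3.14, 3.14, 3.14].

## Interface

Orientations are given as a 3x3 rotation matrix whose columns are the frame's x, y, z axes.
In Python, from bench import status, eyes, workorder gives the robot as it stands.
- The arm moves only by the shell command python3 -m crank 'ROWS'. ROWS is JSON, a list of rows, each an object with "delta_pos": the shift along the tool's x, y, z normalised to -1 to 1, where 1 is 25 mm, a list of three; "roll": the turn about the tool's z normalised to -1 to 1, where 1 is 8 degrees; "fingers": the gripper command: -1 is shut, 1 is fully open, values between are in proportion. In form: [{"delta_pos": [dx, dy, dz], "roll": roll, "fingers": fingers}, ...]. A call has 1 to 20 rows; each row shifts and turns the commanded pose from where the row before left it, along the tool's axes as they then stand; what a row does not reach is not made up. A row lasts 1/10 s, in which the tool goes at most 50 mm and 8.59 degrees, less where a joint would pass 70% of its speed; a pose out of reach is approached as far as the arm can. A call with a number of a shift or a turn outside -1 to 1 is refused whole. A call with a gripper value outside its range is refused whole. The fingers move at their own pace and stop on an object; the grip force is fixed at half the most. Time passes only in rows, so rows that do not move let the fingers close. It gives the time, the measured TCP pose, the force and the opening at its end, in the units of the state.
- status.get_obs(): the state, without advancing time (a new reading comes with each control period).
- eyes.read_camera(name): name is "scene" or "top" or "wrist"; returns a dict with "img" (400x640x3 uint8, red, green, blue), "fov_y" (degrees; the focal length in pixels is half the picture's height over the tangent of half this angle, whatever the lens; pixels are square), "cx", "cy" (the principal point, pixels), "R" (3x3) and "t" (3): a world point X has camera coordinates R X + t; the wrist camera has in their place "T_tool_cam" (4x4, takes a point from camera to tool coordinates, whose origin is the TCP and whose axes are the tool frame's). Camera axes: x right, y down, z forward; pixel columns grow to the right and rows downward; lengths in m; the calibration is good to about 2 mm. A picture is of the moment at which its call begins: read the wrist's pose just before it. There is no depth.
- workorder.job_done(): hands the job in, once; it reports no verdict.
The state is a dict: "time": time; "q": joint angles; "joint_velocities": joint speeds; "joint_torque": joint torques, N m; "tcp_pos": TCP position; "tcp_rot": TCP orientation; "wrist_force": force on the tool from outside, world axes, zero at the start; "torque": the same for the moment, N m; "width": finger opening in m.
Only numpy, scipy, OpenCV 4.12 (cv2) and the standard library are available. Lean on these libraries where they do the work, as an engineer would, in place of code of your own. Each camera call takes 0.05 s, during which the arm holds its last target. There are 200 camera calls.

## Working session

There is one attempt and no reset: what is moved stays moved. The work goes in short steps, Python scripts to look and compute and a shell command to move; the robot and the scene stay as the last step left them, time stands still between calls to the robot, and variables do not carry over. Pictures are saved under pics/ and viewed, about 8 in all and at most 12, crops included, and the job is handed in when it is done.

```bash
mkdir -p pics; ls
python3 - <<'E'
from bench import status, eyes
import cv2,numpy as np
s=status.get_obs(); print({k:np.round(v,3).tolist() for k,v in s.items()})
for n in ("scene","top"):
    c=eyes.read_camera(n); cv2.imwrite(f"pics/{n}0.png",c["img"][:,:,::-1])
    print(n,c["fov_y"],c["cx"],c["cy"],np.round(c["R"],3).tolist(),np.round(c["t"],3).tolist(),[k for k in c])
c=eyes.read_camera("wrist");print(c["fov_y"],c["cx"],c["cy"],np.round(c["T_tool_cam"],3).tolist())
E
```

```text
pics
{'time': 0.0, 'q': [-1.315, 0.314, -0.048, 1.21, -0.0, 1.571], 'joint_velocities': [0.001, -0.0, 0.001, 0.0, -0.0, 0.001], 'joint_torque': [-0.003, -53.959, 33.975, 0.019, -0.0, -0.0], 'tcp_pos': [0.152, -0.58, 0.238], 'tcp_rot': [[0.253, -0.967, -0.0], [-0.967, -0.253, 0.002], [-0.002, 0.0, -1.0]], 'wrist_force': [-0.514, 0.154, 0.646], 'torque': [0.025, -0.002, 0.015], 'width': 0.086}
scene 47.695829228006055 314.31396172679325 197.22460047699232 [[-0.673, 0.739, 0.02], [0.478, 0.456, -0.751], [-0.564, -0.496, -0.66]] [0.382, -0.203, 1.558] ['img', 'fov_y', 'cx', 'cy', 'R', 't']
top 51.19164833807057 318.42943322967693 201.85764920048123 [[0.029, -1.0, -0.003], [-0.996, -0.029, -0.081], [0.08, 0.006, -0.997]] [-0.001, 0.582, 1.136] ['img', 'fov_y', 'cx', 'cy', 'R', 't']
68.27833516696974 321.08624128496075 199.89999323025341 [[1.0, 0.0, 0.001, 0.001], [-0.0, 0.963, 0.269, -0.067], [-0.001, -0.269, 0.963, -0.134], [0.0, 0.0, 0.0, 1.0]]
```

View pics/top0.png

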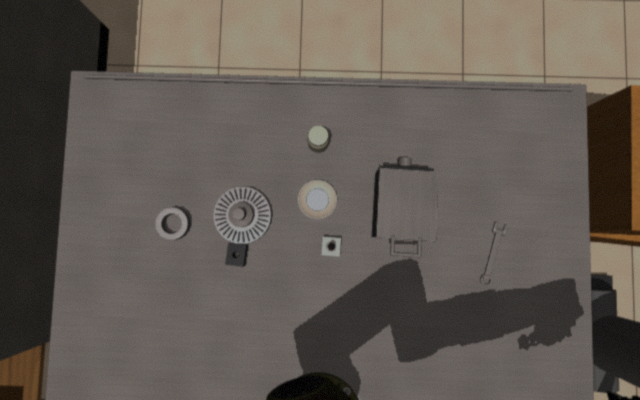

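View pics/scene0.png

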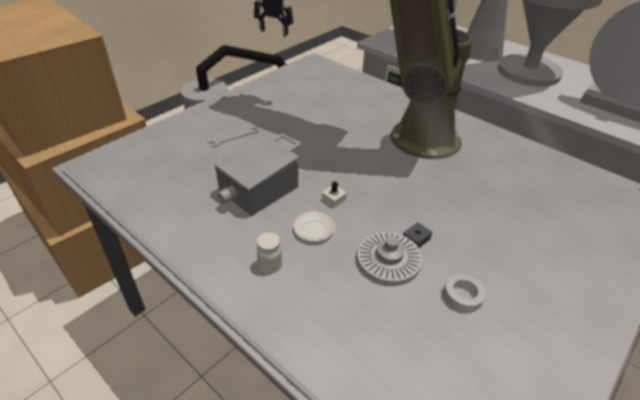

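The top view shows the pin (332,245), lug hole (237,255), turntable hub (241,213), dish (317,199), jar (318,138), housing cover (about 378–437, 168–240) and grip bar (406,254). The scene view confirms this layout.

```bash
cat > h.py <<'E'
import numpy as np, cv2
from bench import status, eyes
def cam(n):
    s=status.get_obs(); c=eyes.read_camera(n)
    if n=="wrist":
        T=c["T_tool_cam"]; Rt=np.array(s["tcp_rot"]); c["Rc"]=Rt@np.array(T)[:3,:3]; c["o"]=Rt@np.array(T)[:3,3]+s["tcp_pos"]
    else:
        c["Rc"]=np.array(c["R"]).T; c["o"]=-c["Rc"]@np.array(c["t"])
    return c
def ray(c,u,v):
    f=200/np.tan(np.radians(c["fov_y"]/2)); d=c["Rc"]@np.array([(u-c["cx"])/f,(v-c["cy"])/f,1]); return c["o"],d
def plane(c,u,v,z):
    o,d=ray(c,u,v); return o+d*(z-o[2])/d[2]
def save(c,n,crop=None,k=1):
    im=c["img"][:,:,::-1]
    if crop: x0,y0,x1,y1=crop; im=im[y0:y1,x0:x1]
    if k!=1: im=cv2.resize(im,None,fx=k,fy=k,interpolation=cv2.INTER_CUBIC)
    cv2.imwrite("pics/"+n+".png",im)
def togo(x,y,z,yaw=None):
    # shift in tool axes (units of 25mm), after optional turn by roll units
    s=status.get_obs(); R=np.array(s["tcp_rot"]); d=np.array([x,y,z])-s["tcp_pos"]
    print("tcp",np.round(s["tcp_pos"],4),"yaw x-axis deg",round(float(np.degrees(np.arctan2(R[1,0],R[0,0]))),2),"togo units",np.round(R.T@d/0.025,2),"q6",round(s["q"][5],3))
E
python3 - <<'E'
from h import *
c=cam("top"); print(c["o"])
for n,u,v,z in [("pin",332,245,.06),("blk",331,246,.03),("hole",236.5,255,.03),("hub",240,213,.075),("disc",242.5,215,.022),("dish",317,199,.018),("jar",318,136,.09),("cover",380,168,.1),("cover",434,169,.1),("cover",437,241,.1),("cover",377,237,.1),("bar",391,254,.1),("bar",419,255,.1),("legL",391,240,.1),("collar",172.5,223,.03),("wr",500,230,.0)]:
    print(n,np.round(plane(c,u,v,z)[:2],3))
save(c,"topcrop",(220,120,450,270),3.4)
E
```

```text
[0.48870138 0.00914707 1.17918658]
pin [ 0.465 -0.024]
blk [ 0.461 -0.022]
hole [0.429 0.235]
hub [0.542 0.222]
disc [0.539 0.225]
dish [0.59 0.02]
jar [0.752 0.022]
cover [ 0.669 -0.143]
cover [ 0.671 -0.283]
cover [ 0.484 -0.292]
cover [ 0.49  -0.138]
bar [ 0.447 -0.175]
bar [ 0.447 -0.247]
legL [ 0.483 -0.174]
collar [0.511 0.416]
wr [ 0.519 -0.497]
```

View pics/topcrop.png

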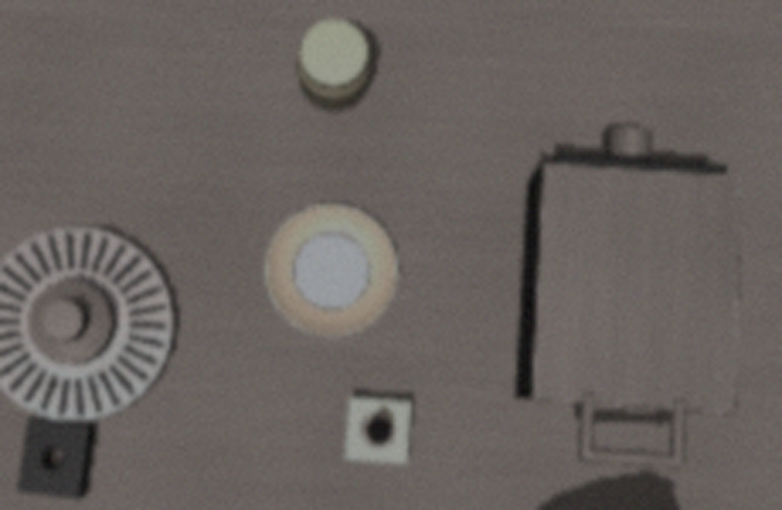

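The crop gives the pin block at about (378,428), the lug hole at (53,457), and the bar free between legs at (590,455) and (680,460). I'll turn the tool's x axis to world x and move over to the pin.

```bash
python3 -m crank '[{"delta_pos":[0,0,0],"roll":-0.94,"fingers":1},{"delta_pos":[0,0,0],"roll":-0.94,"fingers":1},{"delta_pos":[0,0,0],"roll":-0.94,"fingers":1},{"delta_pos":[0,0,0],"roll":-0.94,"fingers":1},{"delta_pos":[0,0,0],"roll":-0.94,"fingers":1},{"delta_pos":[0,0,0],"roll":-0.94,"fingers":1},{"delta_pos":[0,0,0],"roll":-0.94,"fingers":1},{"delta_pos":[0,0,0],"roll":-0.94,"fingers":1},{"delta_pos":[0,0,0],"roll":-0.94,"fingers":1},{"delta_pos":[0,0,0],"roll":-0.94,"fingers":1},{"delta_pos":[0.54,-0.97,0],"roll":0,"fingers":1},{"delta_pos":[0.54,-0.97,0],"roll":0,"fingers":1},{"delta_pos":[0.54,-0.97,0],"roll":0,"fingers":1},{"delta_pos":[0.54,-0.97,0],"roll":0,"fingers":1},{"delta_pos":[0.54,-0.97,0],"roll":0,"fingers":1},{"delta_pos":[0.54,-0.97,0],"roll":0,"fingers":1},{"delta_pos":[0.54,-0.97,0],"roll":0,"fingers":1},{"delta_pos":[0.54,-0.97,0],"roll":0,"fingers":1}]'; python3 -c "
from h import *
togo(.463,-.023,.2)"
```

```text
time: 2.0
tcp_pos: [0.2606, -0.3856, 0.2392]
tcp_rot: [[1.0, -0.003, -0.0], [-0.003, -1.0, 0.0], [-0.0, -0.0, -1.0]]
wrist_force: [0.9, -0.7, -0.7]
width: 0.0855
tcp [ 0.2606 -0.3856  0.2392] yaw x-axis deg -0.15 togo units [  8.06 -14.53   1.57] q6 0.597
```

```bash
python3 -m crank '[{"delta_pos":[0.54,-0.97,0],"roll":0,"fingers":1},{"delta_pos":[0.54,-0.97,0],"roll":0,"fingers":1},{"delta_pos":[0.54,-0.97,0],"roll":0,"fingers":1},{"delta_pos":[0.54,-0.97,0],"roll":0,"fingers":1},{"delta_pos":[0.54,-0.97,0],"roll":0,"fingers":1},{"delta_pos":[0.54,-0.97,0],"roll":0,"fingers":1},{"delta_pos":[0.54,-0.97,0],"roll":0,"fingers":1},{"delta_pos":[0.54,-0.97,0],"roll":0,"fingers":1},{"delta_pos":[0.54,-0.97,0],"roll":0,"fingers":1},{"delta_pos":[0.54,-0.97,0],"roll":0,"fingers":1},{"delta_pos":[0.54,-0.97,0],"roll":0,"fingers":1},{"delta_pos":[0.54,-0.97,0],"roll":0,"fingers":1},{"delta_pos":[0.54,-0.97,0],"roll":0,"fingers":1},{"delta_pos":[0.54,-0.97,0],"roll":0,"fingers":1},{"delta_pos":[0.54,-0.97,0],"roll":0,"fingers":1},{"delta_pos":[0,0,0],"roll":0,"fingers":1},{"delta_pos":[0,0,0],"roll":0,"fingers":1}]'; python3 -c "
from h import *
togo(.463,-.023,.2)
c=cam('wrist'); save(c,'w1')
im=c['img'].astype(int); m=(im.max(2)<45).astype(np.uint8)
n,l,s,ce=cv2.connectedComponentsWithStats(m)
for i in range(1,n):
    if s[i,4]>150: print(s[i],ce[i].round(1),plane(c,*ce[i],.06).round(4),plane(c,*ce[i],.03).round(4))"
```

```text
time: 3.7
tcp_pos: [0.4635, -0.0232, 0.239]
tcp_rot: [[1.0, -0.001, -0.001], [-0.001, -1.0, -0.0], [-0.001, 0.0, -1.0]]
wrist_force: [-0.3, 0.6, -0.4]
width: 0.0854
tcp [ 0.4635 -0.0232  0.239 ] yaw x-axis deg -0.06 togo units [-0.02 -0.01  1.56] q6 1.522
[   0   86   49  149 1343] [ 31.1 154.7] [0.1554 0.0057 0.06  ] [0.126 0.002 0.03 ]
[  0 138  32  70 870] [  8.5 181.8] [ 0.1231 -0.0236  0.06  ] [ 0.0906 -0.0301  0.03  ]
[312 170  16  19 201] [320.  179.3] [ 0.4609 -0.0211  0.06  ] [ 0.4608 -0.0273  0.03  ]
[    0   247   640   153 52757] [326.4 345.4] [ 0.4688 -0.2376  0.06  ] [ 0.4694 -0.2646  0.03  ]
```

View pics/w1.png

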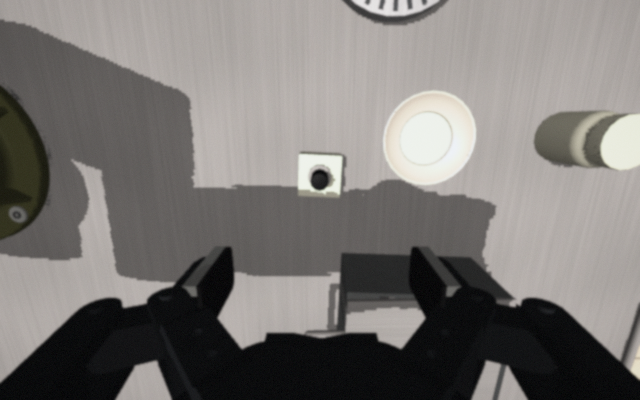

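The wrist view shows the pin's grip at (320,179), the block around (321,172) and the dish around (429,138). The pin comes out at (0.461, -0.0215), so I'll descend and grip it.

```bash
python3 -m crank '[{"delta_pos":[-0.1,-0.06,0.9],"roll":0,"fingers":1},{"delta_pos":[0,0,1],"roll":0,"fingers":1},{"delta_pos":[0,0,1],"roll":0,"fingers":0.6},{"delta_pos":[0,0,1],"roll":0,"fingers":0.4},{"delta_pos":[0,0,1],"roll":0,"fingers":0.3},{"delta_pos":[0,0,1],"roll":0,"fingers":0.3},{"delta_pos":[0,0,1],"roll":0,"fingers":0.3},{"delta_pos":[0,0,0.85],"roll":0,"fingers":0.3},{"delta_pos":[0,0,0],"roll":0,"fingers":0.3},{"delta_pos":[0,0,0],"roll":0,"fingers":0},{"delta_pos":[0,0,0],"roll":0,"fingers":-0.3},{"delta_pos":[0,0,0],"roll":0,"fingers":-1},{"delta_pos":[0,0,0],"roll":0,"fingers":-1},{"delta_pos":[0,0,0],"roll":0,"fingers":-1},{"delta_pos":[0,0,0],"roll":0,"fingers":-1},{"delta_pos":[0,0,0],"roll":0,"fingers":-1}]'
```

```text
time: 5.35
tcp_pos: [0.4623, -0.0223, 0.0471]
tcp_rot: [[1.0, -0.003, 0.002], [-0.003, -1.0, -0.001], [0.002, 0.001, -1.0]]
wrist_force: [-1.2, -1.0, 6.0]
width: 0.0179
```

```bash
python3 -m crank '[{"delta_pos":[0,0,-0.4],"roll":0,"fingers":-1},{"delta_pos":[0,0,-1],"roll":0,"fingers":-1},{"delta_pos":[0,0,-1],"roll":0,"fingers":-1},{"delta_pos":[0,0,-1],"roll":0,"fingers":-1},{"delta_pos":[0,0,-1],"roll":0,"fingers":-1},{"delta_pos":[0,0,-1],"roll":0,"fingers":-1},{"delta_pos":[-0.15,-1,0],"roll":0,"fingers":-1},{"delta_pos":[-0.15,-1,0],"roll":0,"fingers":-1},{"delta_pos":[-0.15,-1,0],"roll":0,"fingers":-1},{"delta_pos":[-0.15,-1,0],"roll":0,"fingers":-1},{"delta_pos":[-0.15,-1,0],"roll":0,"fingers":-1},{"delta_pos":[-0.15,-1,0],"roll":0,"fingers":-1},{"delta_pos":[-0.15,-1,0],"roll":0,"fingers":-1},{"delta_pos":[-0.15,-1,0],"roll":0,"fingers":-1},{"delta_pos":[0,0,0],"roll":0,"fingers":-1},{"delta_pos":[0,0,0],"roll":0,"fingers":-1},{"delta_pos":[0,0,0],"roll":0,"fingers":-1}]'; python3 -c "
from h import *
togo(.429,.235,.18)
c=cam('wrist'); save(c,'w2')
for p in [(0.461,-.0215),(.429,.235)]: pass
"
```

```text
time: 7.05
tcp_pos: [0.4318, 0.1776, 0.181]
tcp_rot: [[1.0, -0.003, 0.0], [-0.003, -1.0, -0.0], [0.0, 0.0, -1.0]]
wrist_force: [-0.1, -0.4, -1.4]
width: 0.018
tcp [0.4318 0.1776 0.181 ] yaw x-axis deg -0.17 togo units [-0.12 -2.3   0.04] q6 1.964
```

View pics/w2.png

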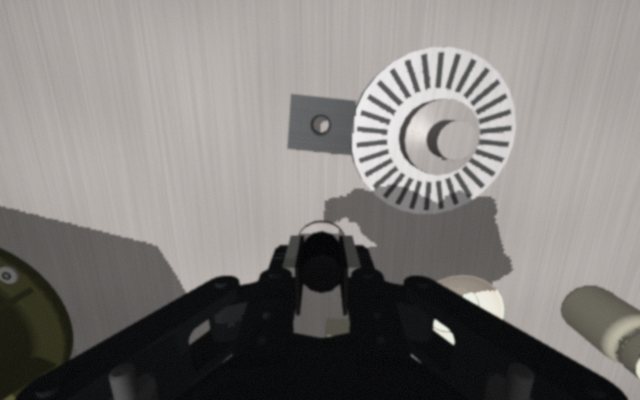

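The pin is held with its collar arc visible around (320,222). The lug hole is at (320,124). Next I'll refine both numerically.

Run:
```python
from h import *
c=cam("wrist"); s=status.get_obs()
g=cv2.cvtColor(c["img"],cv2.COLOR_RGB2GRAY)
print(g[105:145,320]); print(g[124,300:342]); print(g[214:264:1,320]); print("row228",g[228,290:352])
# hole: chamfer outline, relative to lug colour
p=g[104:146,300:342]; lug=np.median(p); m=(abs(p.astype(int)-lug)>12).astype(np.uint8)
n,l,st,ce=cv2.connectedComponentsWithStats(m)
for i in range(1,n):
    if st[i,4]>30: print(st[i],ce[i]+[300,104])
print(lug)
for v in (122,124,126): print(v,plane(c,320.5,v,.03)[:2])
for v in (220,222,224): print(v,plane(c,320.5,v,s["tcp_pos"][2]-.0151)-s["tcp_pos"])
```

```text
[100 100 100  98  98  99  99  96  87  72  67  76  86  93  97  97 100 106
 125 136 140 142 139 141 139 136 124  94  65  65  76  88  92  98  97  96
  96  97  97  98]
[103 102 100 102  99 102 100 101  98  90  78  65  58  76  95  98  99  99
 101 112 136 158 171 173 176 179 177 167 136  92  75  85  92  95  95  94
  95  94  93  93  95  94]
[173 174 173 173 169 152 118  93 117 154 175 180 182 182 181 175 157 109
  56  19  10   5   8  11   6   8   9  11   7   3   3   5   9   9   1   7
   5  11   5   4   7   8  13  17  16  12  14  13  13  14]
row228 [176 175 175 174 174 173 176 176 175 171 168 155 138 133 143 160 175 180
 184 185 185 184 186 189 187 186 183 183 182 181 181 181 179 179 179 178
 177 175 175 175 177 177 182 182 180 177 167 148 129 112 128 152 171 177
 178 179 178 177 179 179 179 179]
[ 10  10  21  22 281] [320.51957295 124.90391459]
97.0
122 [0.43023383 0.23999031]
124 [0.43022726 0.23818019]
126 [0.43022067 0.23636363]
220 [-0.00161179  0.01395086 -0.0151    ]
222 [-0.00161591  0.01281379 -0.0151    ]
224 [-0.00162005  0.01167229 -0.0151    ]
```

```bash
python3 -m crank '[{"delta_pos":[0,-0.9,0],"roll":0,"fingers":-1},{"delta_pos":[0,-0.9,0],"roll":0,"fingers":-1},{"delta_pos":[0,-0.63,0],"roll":0,"fingers":-1},{"delta_pos":[0,0,1],"roll":0,"fingers":-1},{"delta_pos":[0,0,1],"roll":0,"fingers":-1},{"delta_pos":[0,0,1],"roll":0,"fingers":-1},{"delta_pos":[0,0,0.9],"roll":0,"fingers":-1},{"delta_pos":[0,0,0],"roll":0,"fingers":-1},{"delta_pos":[0,0,0],"roll":0,"fingers":-1},{"delta_pos":[0,0,0],"roll":0,"fingers":-1}]'; python3 -m crank '[{"delta_pos":[0,0,0.2],"roll":0,"fingers":-1},{"delta_pos":[0,0,0.2],"roll":0,"fingers":-1},{"delta_pos":[0,0,0.2],"roll":0,"fingers":-1},{"delta_pos":[0,0,0],"roll":0,"fingers":-1},{"delta_pos":[0,0,0],"roll":0,"fingers":-1}]'
```

```text
time: 8.15
tcp_pos: [0.4329, 0.2392, 0.0843]
tcp_rot: [[1.0, -0.003, 0.002], [-0.003, -1.0, 0.001], [0.002, -0.001, -1.0]]
wrist_force: [0.4, 0.4, -0.5]
width: 0.018
time: 8.65
tcp_pos: [0.4317, 0.2387, 0.0679]
tcp_rot: [[1.0, -0.003, -0.0], [-0.003, -1.0, -0.0], [-0.0, 0.0, -1.0]]
wrist_force: [-0.6, -1.0, -1.5]
width: 0.0178
```

The tip is about 5 mm into the hole with no contact force, so I'll continue down.

```bash
python3 -m crank '[{"delta_pos":[0,0,0.2],"roll":0,"fingers":-1},{"delta_pos":[0,0,0.2],"roll":0,"fingers":-1},{"delta_pos":[0,0,0.2],"roll":0,"fingers":-1},{"delta_pos":[0,0,0.2],"roll":0,"fingers":-1},{"delta_pos":[0,0,0.08],"roll":0,"fingers":-1},{"delta_pos":[0,0,0],"roll":0,"fingers":-1},{"delta_pos":[0,0,0],"roll":0,"fingers":-1}]'
```

```text
time: 9.35
tcp_pos: [0.4318, 0.2388, 0.047]
tcp_rot: [[1.0, -0.003, 0.0], [-0.003, -1.0, 0.0], [0.0, -0.0, -1.0]]
wrist_force: [-5.0, -2.3, 14.4]
width: 0.0181
```

```bash
python3 -m crank '[{"delta_pos":[0,0,0],"roll":0,"fingers":0.2},{"delta_pos":[0,0,0],"roll":0,"fingers":0.2},{"delta_pos":[0,0,0],"roll":0,"fingers":0.2},{"delta_pos":[0,0,0],"roll":0,"fingers":0.2},{"delta_pos":[0,0,0],"roll":0,"fingers":0.2},{"delta_pos":[0,0,-0.3],"roll":0,"fingers":0.2},{"delta_pos":[0,0,-1],"roll":0,"fingers":0.2},{"delta_pos":[0,0,-1],"roll":0,"fingers":0.2},{"delta_pos":[0,0,-1],"roll":0,"fingers":0.2},{"delta_pos":[0,0,-1],"roll":0,"fingers":0.2},{"delta_pos":[0,0,-1],"roll":0,"fingers":0.2},{"delta_pos":[0,0,-1],"roll":0,"fingers":0.2},{"delta_pos":[0,0,-1],"roll":0,"fingers":0.2},{"delta_pos":[0,0,0],"roll":0,"fingers":0.2},{"delta_pos":[0,0,0],"roll":0,"fingers":0.2}]'; python3 -c "
from h import *
togo(.447,-.211,.23)
c=cam('wrist'); save(c,'w3',(200,80,440,260),3)
"
```

```text
time: 10.85
tcp_pos: [0.4322, 0.239, 0.2293]
tcp_rot: [[1.0, -0.003, 0.001], [-0.003, -1.0, 0.001], [0.001, -0.001, -1.0]]
wrist_force: [-0.1, 0.0, -0.1]
width: 0.0513
tcp [0.4322 0.239  0.2293] yaw x-axis deg -0.14 togo units [ 0.64 18.   -0.04] q6 2.078
```

View pics/w3.png

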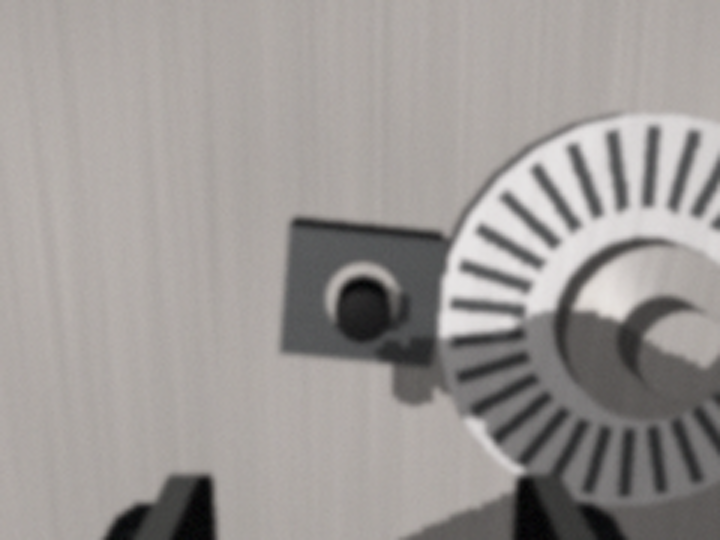

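The pin's collar lies flat on the lug (crop 362,300) and the pin is upright and released. Next, the cover bar.

```bash
python3 -m crank '[{"delta_pos":[0,1,0],"roll":0,"fingers":0.2},{"delta_pos":[0,1,0],"roll":0,"fingers":0.2},{"delta_pos":[0,1,0],"roll":0,"fingers":0.2},{"delta_pos":[0,1,0],"roll":0,"fingers":0.2},{"delta_pos":[0,1,0],"roll":0,"fingers":0.2},{"delta_pos":[0,1,0],"roll":0,"fingers":0.2},{"delta_pos":[0,1,0],"roll":0,"fingers":0.2},{"delta_pos":[0.1,1,0],"roll":0,"fingers":0.2},{"delta_pos":[0.1,1,0],"roll":0,"fingers":0.2},{"delta_pos":[0.1,1,0],"roll":0,"fingers":0.2},{"delta_pos":[0.1,1,0],"roll":0,"fingers":0.2},{"delta_pos":[0.1,1,0],"roll":0,"fingers":0.2},{"delta_pos":[0.1,1,0],"roll":0,"fingers":0.2},{"delta_pos":[0,1,0],"roll":0,"fingers":0.2},{"delta_pos":[0,1,0],"roll":0,"fingers":0.2},{"delta_pos":[0,1,0],"roll":0,"fingers":0.2},{"delta_pos":[0,1,0],"roll":0,"fingers":0.2},{"delta_pos":[0,1,0],"roll":0,"fingers":0.2},{"delta_pos":[0,0,0],"roll":0,"fingers":0.2},{"delta_pos":[0,0,0],"roll":0,"fingers":0.2}]'; python3 -c "
from h import *
togo(.447,-.211,.23)
c=cam('wrist'); save(c,'w4')
"
```

```text
time: 12.9
tcp_pos: [0.4449, -0.211, 0.2273]
tcp_rot: [[1.0, -0.004, -0.002], [-0.004, -1.0, 0.001], [-0.002, -0.001, -1.0]]
wrist_force: [-0.4, -0.4, -0.1]
width: 0.0513
tcp [ 0.4449 -0.211   0.2273] yaw x-axis deg -0.21 togo units [ 0.09 -0.   -0.11] q6 1.131
```

View pics/w4.png

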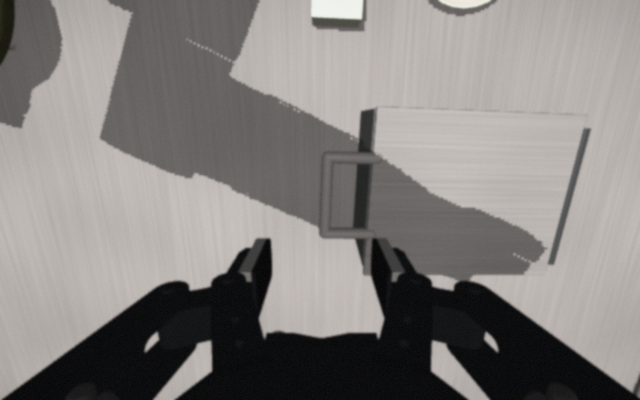

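The bar runs near column 326 from row 153 to row 234, and the cover's far edge is near column 587. I'll triangulate the bar's height against the top view.

Run:
```python
from h import *
w=cam("wrist"); t=cam("top"); s=status.get_obs()
g=cv2.cvtColor(w["img"],cv2.COLOR_RGB2GRAY); gt=cv2.cvtColor(cv2.imread("pics/top0.png"),cv2.COLOR_BGR2GRAY)
for r in (165,190,215): print(r,g[r,314:342])
for col in (340,348): print(col,list(g[145:165,col]),list(g[225:243,col]))
print("top")
for col in (398,412): print(col,list(gt[238:262,col]))
for r in (245,249): print(r,list(gt[r,384:428]))
for u,v in [(326,153),(326,234),(372,108),(587,115)]:
    print(u,v,[plane(w,u,v,z)[:2].round(4).tolist() for z in (.1,.115,.13)])
for u,v in [(391,254),(419,255)]: print(u,v,[plane(t,u,v,z)[:2].round(4).tolist() for z in (.1,.115,.13)])
```

```text
165 [106 105 106 104 100 100  94  86  85  92  98 103 105 109 108 104  97  90
  87  94  96 102 102 101 101 100 102 103]
190 [103 103 104 102 100  92  86  86  90  99 104 107 109 106 103  94  90  90
  92  99 102 104 103 104 103 101 104 105]
215 [102 101 100 100  91  86  82  91  99 104 107 107 104 102  96  89  88  93
  98 103 101 101  99 101 100 102 103 106]
340 [np.uint8(106), np.uint8(105), np.uint8(104), np.uint8(103), np.uint8(103), np.uint8(102), np.uint8(98), np.uint8(92), np.uint8(88), np.uint8(95), np.uint8(104), np.uint8(108), np.uint8(113), np.uint8(112), np.uint8(108), np.uint8(104), np.uint8(97), np.uint8(89), np.uint8(88), np.uint8(93)] [np.uint8(100), np.uint8(99), np.uint8(87), np.uint8(76), np.uint8(77), np.uint8(85), np.uint8(96), np.uint8(101), np.uint8(111), np.uint8(112), np.uint8(111), np.uint8(106), np.uint8(104), np.uint8(122), np.uint8(156), np.uint8(177), np.uint8(183), np.uint8(185)]
348 [np.uint8(106), np.uint8(105), np.uint8(104), np.uint8(105), np.uint8(106), np.uint8(102), np.uint8(102), np.uint8(92), np.uint8(85), np.uint8(92), np.uint8(100), np.uint8(107),
[... 2038 characters left out ...]
nt8(102), np.uint8(95), np.uint8(97), np.uint8(98), np.uint8(102), np.uint8(102), np.uint8(99), np.uint8(99), np.uint8(99), np.uint8(96), np.uint8(90), np.uint8(75), np.uint8(87), np.uint8(101), np.uint8(94), np.uint8(83), np.uint8(90), np.uint8(96), np.uint8(97), np.uint8(101), np.uint8(96), np.uint8(95)]
326 153 [[0.4479, -0.174], [0.4477, -0.1722], [0.4475, -0.1705]]
326 234 [[0.4481, -0.2506], [0.4479, -0.2445], [0.4476, -0.2384]]
372 108 [[0.4869, -0.1361], [0.4844, -0.1366], [0.4819, -0.137]]
587 115 [[0.6702, -0.1423], [0.6572, -0.1424], [0.6443, -0.1425]]
391 254 [[0.4471, -0.1748], [0.4477, -0.1722], [0.4483, -0.1697]]
419 255 [[0.4467, -0.2466], [0.4473, -0.243], [0.4479, -0.2395]]
```

Bar centre is about (0.448, -0.209, 0.112), cover angle about 0.07 and housing yaw about -2°. I'll descend over the bar, jaws half open, and grip.

```bash
python3 -m crank '[{"delta_pos":[0.12,-0.08,0],"roll":0.24,"fingers":-0.3},{"delta_pos":[0,0,0.5],"roll":0,"fingers":-0.3},{"delta_pos":[0,0,0.7],"roll":0,"fingers":-0.3},{"delta_pos":[0,0,0.7],"roll":0,"fingers":-0.3},{"delta_pos":[0,0,0.7],"roll":0,"fingers":-0.3},{"delta_pos":[0,0,0.7],"roll":0,"fingers":-0.3},{"delta_pos":[0,0,0.7],"roll":0,"fingers":-0.3},{"delta_pos":[0,0,0.7],"roll":0,"fingers":-0.3},{"delta_pos":[0,0,0.46],"roll":0,"fingers":-0.3},{"delta_pos":[0,0,0],"roll":0,"fingers":-0.3},{"delta_pos":[0,0,0],"roll":0,"fingers":-0.3}]';  python3 -m crank '[{"delta_pos":[0,0,0],"roll":0,"fingers":-0.6},{"delta_pos":[0,0,0],"roll":0,"fingers":-0.8},{"delta_pos":[0,0,0],"roll":0,"fingers":-1},{"delta_pos":[0,0,0],"roll":0,"fingers":-1},{"delta_pos":[0,0,0],"roll":0,"fingers":-1},{"delta_pos":[0,0,0],"roll":0,"fingers":-1}]'
```

```text
time: 14.15
tcp_pos: [0.4487, -0.209, 0.0995]
tcp_rot: [[0.999, -0.035, -0.0], [-0.035, -0.999, 0.0], [-0.0, -0.0, -1.0]]
wrist_force: [0.2, 0.6, 0.6]
width: 0.0299
time: 14.75
tcp_pos: [0.4485, -0.2094, 0.0996]
tcp_rot: [[0.999, -0.036, -0.0], [-0.036, -0.999, -0.0], [-0.0, 0.0, -1.0]]
wrist_force: [-4.1, -1.2, 1.6]
width: 0.0081
```

```bash
python3 -m crank '[{"delta_pos":[0.07,0,-0.66],"roll":0,"fingers":-1},{"delta_pos":[0.12,0,-0.65],"roll":0,"fingers":-1},{"delta_pos":[0.17,0,-0.64],"roll":0,"fingers":-1},{"delta_pos":[0.22,0,-0.62],"roll":0,"fingers":-1},{"delta_pos":[0.26,0,-0.61],"roll":0,"fingers":-1},{"delta_pos":[0,0,0],"roll":0,"fingers":-1},{"delta_pos":[0,0,0],"roll":0,"fingers":-1}]'; python3 -m crank '[{"delta_pos":[0.31,0,-0.585],"roll":0,"fingers":-1},{"delta_pos":[0.35,0,-0.56],"roll":0,"fingers":-1},{"delta_pos":[0.39,0,-0.53],"roll":0,"fingers":-1},{"delta_pos":[0.43,0,-0.5],"roll":0,"fingers":-1},{"delta_pos":[0.465,0,-0.47],"roll":0,"fingers":-1},{"delta_pos":[0,0,0],"roll":0,"fingers":-1},{"delta_pos":[0,0,0],"roll":0,"fingers":-1}]'
```

```text
time: 15.45
tcp_pos: [0.4697, -0.2102, 0.1795]
tcp_rot: [[0.999, -0.036, 0.0], [-0.036, -0.999, -0.001], [0.0, 0.001, -1.0]]
wrist_force: [-4.6, -1.6, 2.9]
width: 0.008
time: 16.15
tcp_pos: [0.5178, -0.2121, 0.2461]
tcp_rot: [[0.999, -0.036, -0.001], [-0.036, -0.999, -0.001], [-0.001, 0.001, -1.0]]
wrist_force: [-7.5, -0.5, 10.1]
width: 0.008
```

```bash
python3 -m crank '[{"delta_pos":[0.43,0,-0.5],"roll":0,"fingers":-1},{"delta_pos":[0.53,0,-0.39],"roll":0,"fingers":-1},{"delta_pos":[0.56,0,-0.35],"roll":0,"fingers":-1},{"delta_pos":[0.58,0,-0.31],"roll":0,"fingers":-1},{"delta_pos":[0.6,0,-0.265],"roll":0,"fingers":-1},{"delta_pos":[0,0,0],"roll":0,"fingers":-1},{"delta_pos":[0,0,0],"roll":0,"fingers":-1}]'; python3 -m crank '[{"delta_pos":[0.62,0,-0.22],"roll":0,"fingers":-1},{"delta_pos":[0.64,0,-0.19],"roll":0,"fingers":-1},{"delta_pos":[0.65,0,-0.14],"roll":0,"fingers":-1},{"delta_pos":[0,0,0],"roll":0,"fingers":-1},{"delta_pos":[0,0,0],"roll":0,"fingers":-1}]'
```

```text
time: 16.85
tcp_pos: [0.587, -0.2147, 0.2916]
tcp_rot: [[0.999, -0.036, 0.003], [-0.036, -0.999, -0.001], [0.003, 0.001, -1.0]]
wrist_force: [-1.6, -1.7, 5.7]
width: 0.0077
time: 17.35
tcp_pos: [0.6353, -0.2166, 0.3055]
tcp_rot: [[0.999, -0.036, 0.004], [-0.036, -0.999, -0.002], [0.004, 0.001, -1.0]]
wrist_force: [-0.9, -3.2, 6.3]
width: 0.0078
```

```bash
python3 -m crank '[{"delta_pos":[0.65,0,-0.09],"roll":0,"fingers":-1},{"delta_pos":[0.66,0,-0.03],"roll":0,"fingers":-1},{"delta_pos":[0.66,0,0.03],"roll":0,"fingers":-1},{"delta_pos":[0,0,0],"roll":0,"fingers":-1},{"delta_pos":[0,0,0],"roll":0,"fingers":-1},{"delta_pos":[0,0,0],"roll":0,"fingers":-0.4},{"delta_pos":[0,0,0],"roll":0,"fingers":-0.4},{"delta_pos":[0,0,0],"roll":0,"fingers":-0.4},{"delta_pos":[0,0,0],"roll":0,"fingers":-0.4}]'; python3 -m crank '[{"delta_pos":[0,0,-1],"roll":0,"fingers":-0.4},{"delta_pos":[0,0,-1],"roll":0,"fingers":-0.4},{"delta_pos":[0,0,0],"roll":0,"fingers":-0.4},{"delta_pos":[-1,0,0],"roll":0,"fingers":-0.4},{"delta_pos":[-1,0,0],"roll":0,"fingers":-0.4},{"delta_pos":[-1,0,0],"roll":0,"fingers":-0.4},{"delta_pos":[-1,0,0],"roll":0,"fingers":-0.4},{"delta_pos":[-1,0,0],"roll":0,"fingers":-0.4},{"delta_pos":[0,0,1],"roll":0,"fingers":-0.4},{"delta_pos":[0,0,1],"roll":0,"fingers":-0.4},{"delta_pos":[0,0,1],"roll":0,"fingers":-0.4},{"delta_pos":[0,0,0],"roll":0,"fingers":-0.4},{"delta_pos":[0,0,0],"roll":0,"fingers":-0.4}]'; python3 -c "
from h import *
c=cam('wrist'); save(c,'w5');t=cam('top');save(t,'t5')
"
```

```text
time: 18.25
tcp_pos: [0.6825, -0.2174, 0.3062]
tcp_rot: [[0.999, -0.036, -0.001], [-0.036, -0.999, 0.001], [-0.001, -0.001, -1.0]]
wrist_force: [0.2, 0.4, -0.4]
width: 0.0256
time: 19.55
tcp_pos: [0.5573, -0.2129, 0.2813]
tcp_rot: [[0.999, -0.036, -0.001], [-0.036, -0.999, 0.001], [-0.001, -0.001, -1.0]]
wrist_force: [0.3, -0.4, -0.1]
width: 0.0257
```

View pics/w5.png

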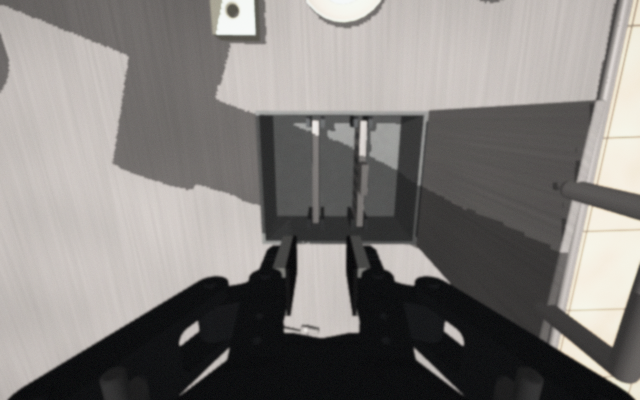

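The cover stands open. Plates are visible at columns about 316 and 361. The right one seems to have the raised tab near rows 155–195, so I'll zoom in.

```bash
python3 -c "
import cv2
im=cv2.imread('pics/w5.png')[105:250,250:440]; im=cv2.convertScaleAbs(im,alpha=1.6,beta=10)
cv2.imwrite('pics/w5c.png',cv2.resize(im,None,fx=4,fy=4,interpolation=cv2.INTER_CUBIC))"
```

```text
(no output)
```

View pics/w5c.png

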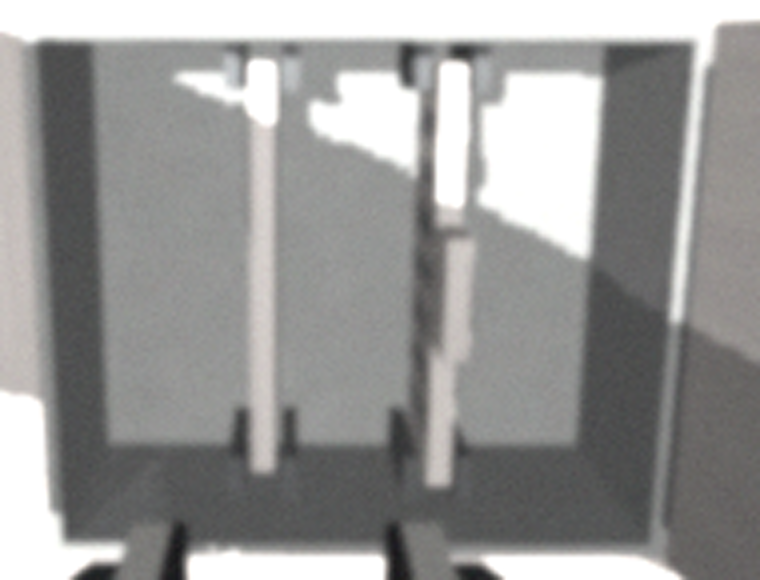

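The tab is clear: crop (445–473, 235–360), full-frame centre (364.8, 179.3). So the filter is the plate at +28 mm.

Run:
```python
from h import *
c=cam("wrist")
for u,v in [(364.8,179.3),(365.5,163.8),(363.8,195.5)]: print(plane(c,u,v,.089)[:2].round(4))
p=plane(c,364.8,179.3,.089); togo(p[0],p[1],.07)
t=cam("top"); g=t["img"]
hsv=cv2.cvtColor(g,cv2.COLOR_RGB2HSV); m=cv2.inRange(hsv[170:230,290:345],(8,40,80),(30,255,255)); n,l,s,ce=cv2.connectedComponentsWithStats(m)
for i in range(1,n):
    if s[i,4]>200: print("dish",s[i],plane(t,s[i][0]+290+s[i][2]/2-.5,s[i][1]+170+s[i][3]/2-.5,.018)[:2].round(4))
```

```text
[ 0.607 -0.216]
[ 0.6077 -0.1984]
[ 0.6059 -0.235 ]
tcp [ 0.5586 -0.2134  0.2831] yaw x-axis deg -2.06 togo units [1.92 0.03 8.53] q6 1.242
dish [  9  14  37  34 279] [0.5861 0.0198]
```

```bash
python3 -m crank '[{"delta_pos":[0.96,0,0],"roll":0,"fingers":-0.4},{"delta_pos":[0.96,0.03,0],"roll":0,"fingers":-0.4},{"delta_pos":[0,0,1],"roll":0,"fingers":-0.4},{"delta_pos":[0,0,1],"roll":0,"fingers":-0.4},{"delta_pos":[0,0,1],"roll":0,"fingers":-0.4},{"delta_pos":[0,0,1],"roll":0,"fingers":-0.4},{"delta_pos":[0,0,1],"roll":0,"fingers":-0.4},{"delta_pos":[0,0,0],"roll":0,"fingers":-0.4},{"delta_pos":[0,0,0],"roll":0,"fingers":-0.4}]'; python3 -c "
from h import *
s=status.get_obs();c=cam('wrist'); save(c,'w6')
g=cv2.cvtColor(c['img'],cv2.COLOR_RGB2GRAY)
togo(.607,-.216,.068)"
```

```text
time: 20.65
tcp_pos: [0.606, -0.2157, 0.1574]
tcp_rot: [[0.999, -0.036, 0.0], [-0.036, -0.999, -0.0], [0.0, 0.0, -1.0]]
wrist_force: [1.0, -0.8, 0.0]
width: 0.0253
tcp [ 0.6067 -0.216   0.1583] yaw x-axis deg -2.06 togo units [ 0.   -0.    3.61] q6 1.265
```

View pics/w6.png

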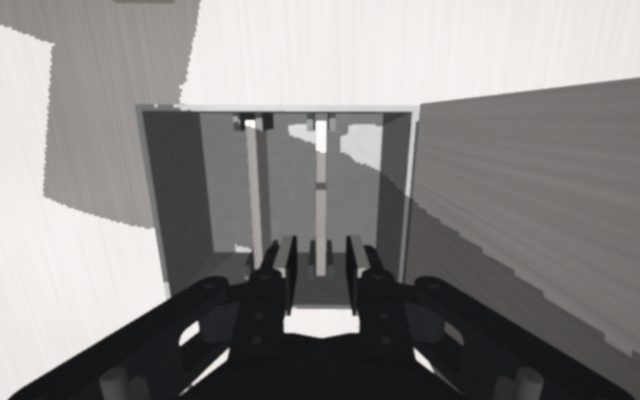

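The tab (column 321) lies centred between the fingers (columns 290–352). I'll descend and grip.

```bash
python3 -m crank '[{"delta_pos":[0,0,0.7],"roll":0,"fingers":-0.4},{"delta_pos":[0,0,0.7],"roll":0,"fingers":-0.4},{"delta_pos":[0,0,0.7],"roll":0,"fingers":-0.4},{"delta_pos":[0,0,0.5],"roll":0,"fingers":-0.4},{"delta_pos":[0,0,0.5],"roll":0,"fingers":-0.4},{"delta_pos":[0,0,0.46],"roll":0,"fingers":-0.4},{"delta_pos":[0,0,0],"roll":0,"fingers":-0.4},{"delta_pos":[0,0,0],"roll":0,"fingers":-0.7},{"delta_pos":[0,0,0],"roll":0,"fingers":-0.8},{"delta_pos":[0,0,0],"roll":0,"fingers":-1},{"delta_pos":[0,0,0],"roll":0,"fingers":-1},{"delta_pos":[0,0,0],"roll":0,"fingers":-1},{"delta_pos":[0,0,0],"roll":0,"fingers":-1},{"delta_pos":[0,0,0],"roll":0,"fingers":-1}]'
```

```text
time: 22.1
tcp_pos: [0.6064, -0.2158, 0.0684]
tcp_rot: [[0.999, -0.036, 0.001], [-0.036, -0.999, -0.0], [0.002, 0.0, -1.0]]
wrist_force: [-1.1, 0.2, 6.2]
width: 0.007
```

```bash
python3 -m crank '[{"delta_pos":[0,0,-0.2],"roll":0,"fingers":-1},{"delta_pos":[0,0,-0.3],"roll":0,"fingers":-1},{"delta_pos":[0,0,-0.4],"roll":0,"fingers":-1},{"delta_pos":[0,0,-0.4],"roll":0,"fingers":-1},{"delta_pos":[0,0,-0.4],"roll":0,"fingers":-1},{"delta_pos":[0,0,-0.4],"roll":0,"fingers":-1},{"delta_pos":[0,0,-0.4],"roll":0,"fingers":-1},{"delta_pos":[0,0,-0.4],"roll":0,"fingers":-1},{"delta_pos":[0,0,-0.4],"roll":0,"fingers":-1},{"delta_pos":[0,0,-0.4],"roll":0,"fingers":-1},{"delta_pos":[0,0,-0.4],"roll":0,"fingers":-1},{"delta_pos":[0,0,-0.4],"roll":0,"fingers":-1},{"delta_pos":[0,0,-0.4],"roll":0,"fingers":-1},{"delta_pos":[0,0,-0.4],"roll":0,"fingers":-1},{"delta_pos":[0,0,-0.4],"roll":0,"fingers":-1},{"delta_pos":[0,0,-0.3],"roll":0,"fingers":-1},{"delta_pos":[0,0,0],"roll":0,"fingers":-1},{"delta_pos":[0,0,0],"roll":0,"fingers":-1},{"delta_pos":[0,0,0],"roll":0,"fingers":-1}]'; python3 -c "
from h import *
togo(.588,.02,.205)"
```

```text
time: 24.0
tcp_pos: [0.6054, -0.2155, 0.2169]
tcp_rot: [[0.999, -0.036, -0.001], [-0.036, -0.999, 0.0], [-0.001, -0.0, -1.0]]
wrist_force: [-0.5, -0.7, -2.0]
width: 0.0071
tcp [ 0.6054 -0.2155  0.2169] yaw x-axis deg -2.06 togo units [-1.03 -9.39  0.48] q6 1.265
```

```bash
python3 -m crank '[{"delta_pos":[-0.03,-0.3,0],"roll":0,"fingers":-1},{"delta_pos":[-0.06,-0.5,0],"roll":0,"fingers":-1},{"delta_pos":[-0.07,-0.62,0],"roll":0,"fingers":-1},{"delta_pos":[-0.07,-0.62,0],"roll":0,"fingers":-1},{"delta_pos":[-0.07,-0.62,0],"roll":0,"fingers":-1},{"delta_pos":[-0.07,-0.62,0],"roll":0,"fingers":-1},{"delta_pos":[-0.07,-0.62,0],"roll":0,"fingers":-1},{"delta_pos":[-0.07,-0.62,0],"roll":0,"fingers":-1},{"delta_pos":[-0.07,-0.62,0],"roll":0,"fingers":-1},{"delta_pos":[-0.07,-0.62,0],"roll":0,"fingers":-1},{"delta_pos":[-0.07,-0.62,0],"roll":0,"fingers":-1},{"delta_pos":[-0.07,-0.62,0],"roll":0,"fingers":-1},{"delta_pos":[-0.07,-0.62,0],"roll":0,"fingers":-1},{"delta_pos":[-0.07,-0.62,0],"roll":0,"fingers":-1},{"delta_pos":[-0.07,-0.62,0],"roll":0,"fingers":-1},{"delta_pos":[-0.06,-0.5,0],"roll":0,"fingers":-1},{"delta_pos":[0,0,0],"roll":0,"fingers":-1},{"delta_pos":[0,0,0],"roll":0,"fingers":-1},{"delta_pos":[0,0,0],"roll":0,"fingers":-1},{"delta_pos":[0,0,0],"roll":0,"fingers":-1}]'; python3 -c "
from h import *
togo(.588,.02,.205)
c=cam('scene'); save(c,'s7',(180,100,500,320),2.5)"
```

```text
time: 26.0
tcp_pos: [0.5878, 0.0185, 0.2175]
tcp_rot: [[0.999, -0.037, 0.0], [-0.037, -0.999, -0.0], [0.0, 0.0, -1.0]]
wrist_force: [0.9, -0.0, -2.9]
width: 0.0069
tcp [0.5878 0.0185 0.2175] yaw x-axis deg -2.12 togo units [ 0.01 -0.06  0.5 ] q6 1.639
```

View pics/s7.png

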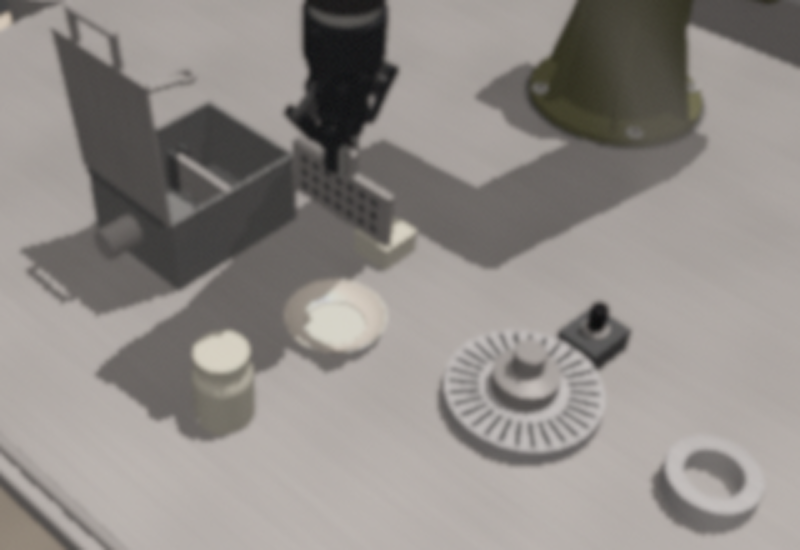

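The scene shows the perforated plate upright in the gripper (crop 345,190) above the dish, and the cover upright. The spacer is in the housing, the pin is home in the lug (598,325), and the jar and collar haven't moved. Handing in.

```bash
python3 -c "
from bench import workorder
print(workorder.job_done())"
```

```text
the job is handed in; nothing more can be done
None
```

I carried out all the steps in order and handed the job in at about 26 s of the 72 s allowed. The hand-in gives no verdict, so these results come from my own checks.

- **Pin:** it went into the lug hole with the collar on the lug's top, at 14 N seating force, and I let go. The close-up after release and the final scene picture both show it upright and in place.
- **Cover:** I swung it by the bar to about 1.6 rad, estimated from the bar's path since I have no direct reading of the joint. It was still standing open in the last picture.
- **Filter plate:** it was in the far rails, at +28 mm, and I lifted it straight out. It is held upright and still at (0.588, 0.019). I measured the dish at (0.586–0.590, 0.020), so it is well within the 40 mm limit. Its lower edge is about 0.15 m up, worked out from the lift height.
- **Left alone:** the spacer is still in the housing, and the jar and collar look unmoved. The wrench is only partly visible in the last picture, and the arm never worked near it.

None of the checks failed. Two measurements disagreed slightly:
- **Finger opening:** it reads 1–2 mm below the known thickness of each object gripped.
- **Bar height:** my estimates ranged from 0.110 to 0.117 m. The force rose to about 10 N partway through the swing, and I eased it by moving slightly outward.

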